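Close up the sandwich press after airing

ROBOT

A 6-joint arm with a two-finger parallel gripper is mounted at the origin on a cart in front of the work surface, level with it; the furniture and walls round the work are solid. World frame = base frame: x ahead of the robot, y to its left, z up, the work surface at z = 0. Lengths are in m, angles in rad, forces in N, time in s.
With the tool pointing down it reaches from about 0.325 to 0.9 m from the base axis. Payload 6.1 kg.
Tool frame: the origin (TCP) lies midway between the tips of the shut fingers; the grasp point (between the pads) lies 19 mm behind it; x points along the fingers, y is the direction in which the jaws open and shut, and the axes are right-handed (so a half turn about x gives the same grasp; the last joint's range is limited). The gripper opens to 85 mm and grips with 20 to 120 N. Pads are 22 mm wide; open, the fingers measure 114 mm over their backs; the gripper's body (76 mm by 85 mm) begins 54 mm behind the grasp point. The pads swing forward as they close: fully open they stand 13 mm farther back than shut.
Start: joints at [1.221, 0.22, 1.526, -0, 1.395, -0.126], TCP at [0.139, 0.609, 0.231] pointing down, gripper open.
Joint ranges: [-2.98, 2.98], [-0.91, 2.08], [0.09, 2.57], [-1.24, 4.39], [0.2, 2.65], [-2.68, 2.68]. Speed limits (rad/s): [2.57, 2.57, 3.01, 3.14, 3.14, 3.14].

INTERFACE

Orientations are given as [roll, pitch, yaw] about the fixed x, y, z axes, in that order (R = Rz(yaw) Ry(pitch) Rx(roll)).
In Python, from plant import movep, move_l, set_joints, gripper_to, hold, inverse_kinematics, observe, get_image, get_calibration, Unreachable, job_done gives the robot as it stands. Calls block until the motion is done:
- movep(position, orientation): joint-space move of the TCP to a pose.
- move_l(position, feed=0.15, rotation=None, max_force=None): straight line of the TCP; rotation=None keeps the orientation; feed is the mean speed in m/s. With max_force (N) it stops when the force on the tool has changed by that much, and returns True; else False.
- set_joints(angles): joint-space move.
- gripper_to(opening, f_grip=None): finger opening in m; f_grip is the grip in N (None keeps the last); returns when the fingers have stopped.
- hold(seconds).
- inverse_kinematics(position, orientation): joint angles nearest the present ones, or None.
- observe(): the state.
- get_image(name): name is "side" or "top"; returns (picture, depth): 420x560x3 uint8, red, green, blue; 420x560 float32, m along the optical axis (not along the pixel's ray), 0 where there is no reading.
- get_calibration(name): a dict with "intrinsics" (3x3 intrinsics, pixels), "dist_coeffs" ([k1, k2, p1, p2, k3] as OpenCV has them; the pictures are not rectified), "world_from_camera" (4x4, takes a point from camera to world coordinates). Camera axes: x right, y down, z forward; pixel columns grow to the right and rows downward; lengths in m; the calibration is good to about 2 mm. A picture is of the moment at which its call begins. get_calibration takes no time and is no camera call.
A pose or a line that the arm cannot do raises Unreachable and nothing moves.
- job_done(): hands the job in, once; it reports no verdict.
The state is a dict: "time_s": time; "q": joint angles; "joint_velocities": joint speeds; "joint_torque": joint torques, N m; "eef_pos": TCP position; "tcp_rot": TCP orientation; "ft_force": force on the tool from outside, world axes, zero at the start; "torque": the same for the moment, N m; "opening": finger opening in m.
Only numpy, scipy, OpenCV 4.12 (cv2) and the standard library are available. Lean on these libraries where they do the work, as an engineer would, in place of code of your own. Each camera call takes 0.05 s, during which the arm holds its last target. There are 200 camera calls.

TASK

The sandwich press has been airing with its heavy lid propped on a wooden wedge. Without lifting the lid, draw the wedge straight back out in short tugs, letting the lid settle on it between tugs so that it comes down gently and never slams, then lay it down, without dropping it, inside the bamboo tray. Also push the half-open drip tray under the press in over its catch strip until its front plate sits flush against the press, and leave the tins, the mug, the pepper mill and the scales where they stand.

Things in the scene. Friction and masses are not known exactly. Their poses are not given: they have to be found in the camera images.
- press: sandwich press, aluminium and black, fixed, 235 mm deep (x), 270 wide (y). Origin on the worktop under its middle; its x points to its back; the base's front face is 125 mm from the origin towards -x. The flat lower plate has its top at z = 85 mm and reaches to the front face
- press_front (a point): middle of the upper front edge of the press's base, z = 85 mm, axes as the press's. Below it is the open bay of the drip tray: 124 mm wide, 46 mm high, the worktop as its floor. A catch strip lies across the bay 20 mm behind the front face: a ramp that rises 4 mm over 14 mm
- press_lid (a joint): angle in rad of the press's lid about the hinge at its back (105 mm behind the press's origin, z = 90 mm): 0 is shut on the lower plate, larger is more open; about 0.15 with the wedge in. The lid weighs about 1.4 kg and falls shut when nothing holds it; the hinge is slightly damped
- lid_handle (a point): middle of the lid's handle, a round bar 17 mm thick and 200 mm long across the front of the lid. It reaches 38 mm out in front of the front edge of the lid's plate and overhangs the wedge, so that the wedge can be reached only with the tool tilted
- wedge_mid (a point): light wooden wedge, 160 mm long (x), 42 wide (y), 100 g; this point is half-way along it, 15 mm above its flat underside. Its x points to the thin tip (6 mm), in the press; the butt (54 mm high) is 80 mm from the point to -x and stands some 55 mm out from the base. Even slope; about 85 mm of it are under the lid's plate, whose front edge it carries; the pull is roughly 6 to 16 N
- drip_tray: loose steel drip tray, body 80 mm long (x), 108 wide, 30 high, 0.22 kg; origin under its middle at its foot; x points into the press; its nose stands in the bay's mouth, and a rounded rib under the nose rides over the catch strip. Its front plate (136 wide, 40 high) stops against the press: home is with the origin 85 mm in front of the press's origin
- drip_pull (a point): middle of the front face of the drip tray's black pull, a block 60 mm wide, z = 7 to 36 mm, that stands 25 mm out from the front plate; this face is 74 mm from the tray's origin to its own -x. Pushing it in takes a few newtons
- bamboo_tray: shallow bamboo tray for the wedge, 230 mm (x) by 130 mm (y), 28 high, walls 7 mm thick, floor 6 mm thick; fixed; origin under its middle. It stands to the left or to the right of the press
- scales: flat black kitchen scales, 215 (x) by 165 (y) by 22 mm, origin under the middle; on the side where the bamboo tray is not
- tomato_tin: food tin, 76 mm across, 110 high, origin under its middle; beside the front of the press
- low_tin: low food tin, 76 mm across, 58 high, origin under its middle; beside the front of the press on the other side
- mug: cream mug, 78 mm across, 101 high, handle on one side, origin under its middle
- mill: dark wooden pepper mill, 58 mm across, 170 high, origin under its middle
There are look-alikes about, which are no part of the job. There is more than one size of the part that bears wedge_mid; the job needs the larger.

How it is judged:
By the outcome, as a careful person would: the job done as asked, in the order asked, and still so for the second after the job is handed in, with the robot touching nothing.
It also fails if it takes over 58 s, if anything falls off the work surface, if the arm or the gripper's body presses on something with over 40 N, if the wrist force passes 120 N, or if a joint passes its speed limit or range.

## Working session

There is one attempt and no reset: what is moved stays moved. The work goes in short steps, each a Python script; the robot and the scene stay as the last script left them, time stands still between calls to the robot, and variables do not carry over. Pictures are saved under pics/ and viewed, about 8 in all and at most 12, crops included, and the job is handed in when it is done.

```bash
mkdir -p pics; ls; cat > h.py <<'E'
import numpy as np, cv2
from plant import *
def snap(n,f):
    im,d=get_image(n); cv2.imwrite(f'pics/{f}.png',im[:,:,::-1]); np.savez(f'pics/{f}.npz',d=d,im=im); return im,d
def world(n,f,uv,d=None):
    c=get_calibration(n); D=np.load(f'pics/{f}.npz')['d']; out=[]
    for u,v in uv:
        z=D[int(v),int(u)]
        p=cv2.undistortPoints(np.array([[[u,v]]],float),np.array(c['intrinsics'],float),np.array(c['dist_coeffs'],float))[0,0]
        out.append((np.array(c['world_from_camera'])@[p[0]*z,p[1]*z,z,1])[:3])
    return np.array(out)
def cloud(n,f):
    c=get_calibration(n); D=np.load(f'pics/{f}.npz')['d']; H,W=D.shape
    g=np.stack(np.meshgrid(np.arange(W),np.arange(H)),-1).reshape(-1,1,2).astype(float)
    p=cv2.undistortPoints(g,np.array(c['intrinsics'],float),np.array(c['dist_coeffs'],float))[:,0].reshape(H,W,2)
    P=np.stack([p[...,0]*D,p[...,1]*D,D,np.ones_like(D)],-1)@np.array(c['world_from_camera']).T
    P=P[...,:3]; P[D==0]=np.nan; return P
E
python3 - <<'E'
from h import *
snap('top','t0'); snap('side','s0')
a=[cv2.imread(f'pics/{k}.png') for k in('t0','s0')]
for n in('top','side'): print(np.round(get_calibration(n)['world_from_camera'],3))
print(observe())
E
```

```text
pics
[[ 0.457 -0.801  0.388  0.009]
 [-0.889 -0.415  0.191 -0.259]
 [ 0.008 -0.432 -0.902  1.439]
 [ 0.     0.     0.     1.   ]]
[[-0.267 -0.843  0.467  0.013]
 [-0.964  0.23  -0.136  0.196]
 [ 0.007 -0.486 -0.874  1.221]
 [ 0.     0.     0.     1.   ]]
{'time_s': 0.1, 'q': array([ 1.22088105e+00,  2.21166225e-01,  1.52746593e+00,  3.59464307e-05,
        1.39469745e+00, -1.26092199e-01]), 'joint_velocities': array([ 7.77934613e-05, -6.60739365e-05, -3.56652604e-03, -2.26666177e-04,
       -1.22834527e-03, -6.43196223e-04]), 'joint_torque': array([ 9.28707013e-04, -4.98245716e+01, -3.90544796e+01, -2.66428069e-04,
        5.82729816e-03, -3.60196310e-06]), 'eef_pos': array([0.13852929, 0.608913  , 0.23031317]), 'tcp_rot': array([-1.71725445,  1.56905901, -1.94108386]), 'ft_force': array([-0.49268381, -0.03761696, -0.46668978]), 'torque': array([ 0.02486939, -0.01154536, -0.04163342]), 'opening': 0.08535556207590783}
```

View pics/t0.png

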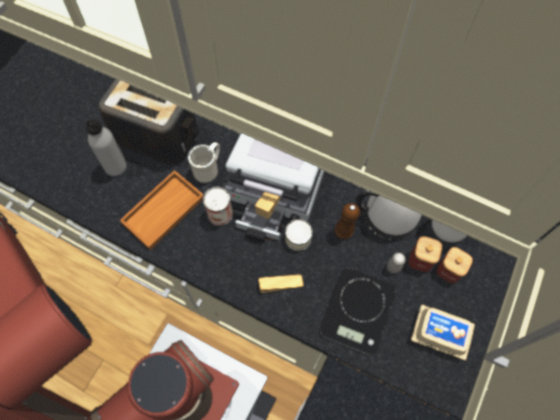

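View pics/s0.png

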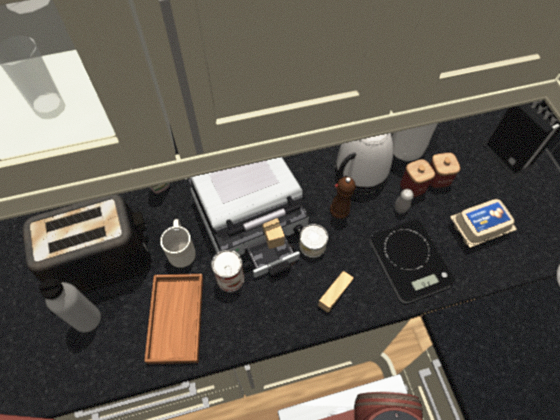

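The top view shows the press at about (275,170), the wedge butt at (267,207), the drip tray's front at (260,225), the bamboo tray at (162,208), the tomato tin at (217,205) and the low tin at (298,235). A loose small wedge, the look-alike, lies at (280,284). The side view shows the same layout, with the wedge butt at (274,233). I'll enlarge both views.

```bash
python3 - <<'E'
from h import *
a=cv2.imread('pics/t0.png')[125:255,190:330]; b=cv2.imread('pics/s0.png')[160:290,185:325]
# each 140x130 -> x4 wide
A=cv2.resize(a,None,fx=4.0,fy=4.0,interpolation=cv2.INTER_CUBIC)
B=cv2.resize(b,None,fx=4.0,fy=4.0,interpolation=cv2.INTER_CUBIC)
cv2.imwrite('pics/tc.png',A);cv2.imwrite('pics/sc.png',B)
for n,f in(('top','t0'),('side','s0')):
    P=cloud(n,f); ok=np.isfinite(P[...,2])
    print(n,'floor',np.nanmedian(P[...,2][np.abs(P[...,2])<.02]))
E
```

```text
top floor 0.001666035600386584
side floor 0.0005190041678020396
```

View pics/tc.png

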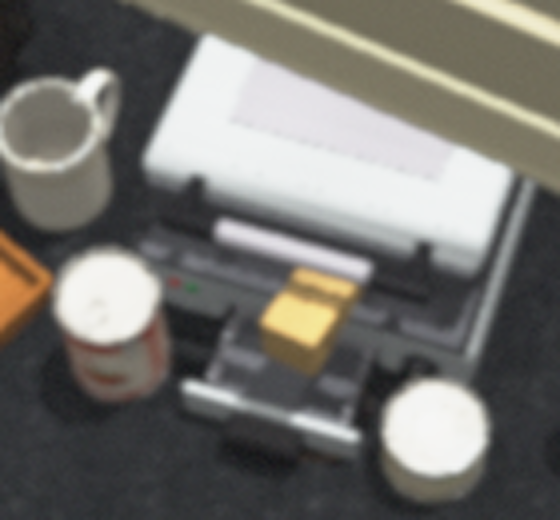

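View pics/sc.png

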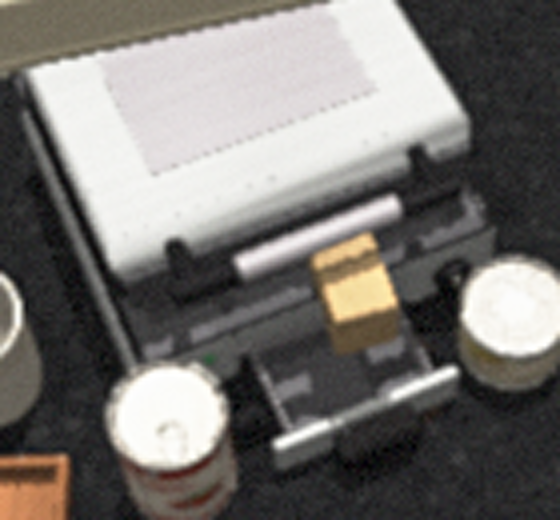

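```bash
python3 - <<'E'
from h import *
np.set_printoptions(precision=4,suppress=True)
T={'butt top L':(264,322),'butt top R':(311,342),'buttface mid':(290,348),'top slope mid':(310,310),'plate L':(188,388),'plate R':(354,438),'plate mid':(270,413),
'barL':(222,231),'barR':(366,270),'lidL':(148,165),'lidR':(470,255),'base R':(462,350),'base front R':(420,345),'base front L':(170,275),'tin':(108,290),'low':(435,420),'pull':(265,440)}
S={'butt top L':(333,320),'butt top R':(393,305),'buttface mid':(365,333),'top slope mid':(355,290),'plate L':(279,445),'plate R':(454,376),'plate mid':(365,410),
'barL':(243,266),'barR':(395,208),'lidL':(125,268),'lidR':(462,140),'base R':(490,235),'base front R':(440,262),'base front L':(250,338),'tin':(168,415),'low':(518,310),'pull':(380,430)}
for k in T:
    t=world('top','t0',[(190+T[k][0]/4,125+T[k][1]/4)])[0]; s=world('side','s0',[(185+S[k][0]/4,160+S[k][1]/4)])[0]
    print(f'{k:15s}',t,s)
print('bamboo corners T',world('top','t0',[(176,176),(202,203),(125,212),(150,244),(162,208)]))
print('bamboo corners S',world('side','s0',[(154,278),(200,277),(149,360),(197,361),(175,318)]))
# point clouds in neighbourhood: fit
P=np.concatenate([cloud('top','t0').reshape(-1,3),cloud('side','s0').reshape(-1,3)]); np.save('pics/P.npy',P)
E
```

```text
butt top L      [0.5313 0.0758 0.1362] [0.5386 0.0747 0.1224]
butt top R      [0.5303 0.0379 0.1425] [0.5329 0.0362 0.1348]
buttface mid    [0.5266 0.053  0.1245] [0.5312 0.0553 0.1072]
top slope mid   [0.5549 0.0518 0.135 ] [0.5509 0.0566 0.1323]
plate L         [0.4953 0.1243 0.0421] [0.4978 0.1243 0.0388]
plate R         [ 0.5153 -0.004   0.0455] [ 0.5186 -0.0047  0.0315]
plate mid       [0.505  0.0603 0.044 ] [0.5096 0.0612 0.0332]
barL            [0.5671 0.1273 0.168 ] [0.5666 0.1249 0.1711]
barR            [0.584  0.0228 0.1729] [0.5824 0.0215 0.17  ]
lidL            [0.5943 0.2038 0.1571] [0.5935 0.1966 0.1547]
lidR            [ 0.6294 -0.0354  0.1694] [ 0.6308 -0.0385  0.1511]
base R          [ 0.5989 -0.049   0.0834] [ 0.5999 -0.0535  0.0672]
base front R    [ 0.5938 -0.0178  0.0708] [ 0.5922 -0.0152  0.0599]
base front L    [0.5597 0.1737 0.0699] [0.571  0.1256 0.058 ]
tin             [0.5106 0.1933 0.1145] [0.5094 0.1917 0.1049]
low             [ 0.5515 -0.0518  0.0554] [ 0.5444 -0.0573  0.0556]
pull            [0.4862 0.0546 0.0389] [0.4901 0.0561 0.0395]
bamboo corners T [[ 0.5541  0.3817  0.0146]
 [ 0.5164  0.2649 -0.0014]
 [ 0.3776  0.4615  0.0021]
 [ 0.3192  0.3221  0.0286]
 [ 0.4432  0.3661  0.001 ]]
bamboo corners S [[0.5557 0.3901 0.0255]
 [0.5255 0.2699 0.0266]
 [0.3417 0.4326 0.0292]
 [0.3113 0.3199 0.0168]
 [0.4375 0.3558 0.0082]]
```

```bash
python3 - <<'E'
from h import *
np.set_printoptions(precision=4,suppress=True)
from scipy.optimize import least_squares
def get(n,f):
    P=cloud(n,f); im=np.load(f'pics/{f}.npz')['im']; return P.reshape(-1,3),cv2.cvtColor(im,cv2.COLOR_RGB2HSV).reshape(-1,3),im.reshape(-1,3).astype(int)
for n,f in(('top','t0'),('side','s0')):
    P,h,c=get(n,f); x,y,z=P.T
    # bamboo rim
    m=(h[:,0]<16)&(h[:,1]>120)&(x>.25)&(x<.62)&(y>.23)&(y<.5)
    r=m&(z>.018)&(z<.04)
    print(n,'bamboo all',cv2.minAreaRect(P[m][:,:2].astype(np.float32)*1000),'rim',cv2.minAreaRect(P[r][:,:2].astype(np.float32)*1000), 'floor z',np.median(z[m&(z<.015)]))
    # base front: fit line robust
    def line(m,lab):
        q=P[m]; g=least_squares(lambda p:q[:,0]-p[0]-p[1]*(q[:,1]-.055),[.55,0],loss='soft_l1',f_scale=.002).x
        print(n,lab,'x at y=.055:',g[0],'yaw deg',-np.degrees(np.arctan(g[1])),m.sum(),'y',q[:,1].min(),q[:,1].max(),'z',np.median(q[:,2]))
    line((z>.05)&(z<.075)&(x>.535)&(x<.61)&(y>-.05)&(y<.17)&(abs(x-.581+.178*(y-.055))<.015),'base front')
    line((z>.03)&(z<.047)&(x>.49)&(x<.53)&(y>-.012)&(y<.135)&(abs(x-.506+.155*(y-.055))<.008)&(c.min(1)>90),'plate')
    w=(h[:,0]>10)&(h[:,0]<32)&(h[:,1]>90)&(x>.5)&(x<.6)&(y>.0)&(y<.11)&(z>.08)
    q=P[w]; print('wedge',w.sum(),np.percentile(q,[2,50,98],axis=0).tolist())
    print(' rect',cv2.minAreaRect(q[:,:2].astype(np.float32)*1000))
    for a,b in((.52,.535),(.535,.545),(.545,.555),(.555,.57)):
        s=q[(q[:,0]>a)&(q[:,0]<b)&(q[:,2]>.12)]; 
        if len(s)>3: print('  slice',a,len(s),s[:,1].min(),s[:,1].max(),'z',np.median(s[:,2]))
    line(w&(z<.125)&(z>.09)&(x<.545),'butt face')
    line((abs(z-.166)<.012)&(y>.015)&(y<.135)&(x>.55)&(x<.6)&(c.min(1)>120),'bar')
for t in (40,45,50,55):
    for roll in(0,np.pi):
        for p,yw in(([.56,.06,.10],.157),([.39,.36,.02],-.21),([.48,.04,.015],.157)):
            k=inverse_kinematics(p,[roll,np.radians(t),yw]); print(t,roll>1,p,None if k is None else np.round(k,2))
E
```

```text
top bamboo all ((443.6211853027344, 364.2083435058594), (152.1375274658203, 243.65040588378906), 75.59696960449219) rim ((436.3352966308594, 357.9689025878906), (136.52671813964844, 232.1322784423828), 75.62840270996094) floor z 0.007396352078713031
top base front x at y=.055: 0.5808145442210244 yaw deg 8.792846036017913 238 y -0.0498950982876985 0.1699252444845773 z 0.06278894649948463
top plate x at y=.055: 0.5074554624354435 yaw deg 9.189062785191883 144 y -0.002052441450243969 0.12969111691279162 z 0.04000646407807107
wedge 390 [[0.5267585831449749, 0.037467096226605164, 0.09536435880627031], [0.5502189781742588, 0.05339018589787828, 0.12836023636838723], [0.5889380354779311, 0.07819648165516833, 0.1420692278885539]]
 rect ((561.9107666015625, 57.20550537109375), (46.75403594970703, 73.84783172607422), 88.64313507080078)
  slice 0.52 67 0.03827578258858727 0.07876065804025223 z 0.13578061725771207
  slice 0.535 48 0.03787577668191955 0.07936327785624653 z 0.1365683749462926
  slice 0.545 47 0.03657080819495745 0.08082566925420648 z 0.13407022567559523
  slice 0.555 58 0.037469251
[... 2205 characters left out ...]
6, 0.02] [ 1.02  0.28  2.15 -1.17  0.81 -2.58]
45 True [0.48, 0.04, 0.015] None
50 False [0.56, 0.06, 0.1] [-0.15 -0.19  2.37  0.63  0.34 -2.41]
50 False [0.39, 0.36, 0.02] [ 0.97  0.24  2.14 -1.04  0.76  0.4 ]
50 False [0.48, 0.04, 0.015] None
50 True [0.56, 0.06, 0.1] [-0.15 -0.19  2.37  0.63  0.34  0.73]
50 True [0.39, 0.36, 0.02] None
50 True [0.48, 0.04, 0.015] None
55 False [0.56, 0.06, 0.1] [-0.13 -0.16  2.31  0.4   0.43 -2.18]
55 False [0.39, 0.36, 0.02] [ 0.93  0.21  2.13 -0.89  0.73  0.23]
55 False [0.48, 0.04, 0.015] None
55 True [0.56, 0.06, 0.1] [-0.13 -0.16  2.31  0.4   0.43  0.96]
55 True [0.39, 0.36, 0.02] None
55 True [0.48, 0.04, 0.015] [-0.24 -0.16  2.53  0.86  0.3   0.41]
```

```bash
python3 - <<'E'
from h import *
yw=np.radians(9); u=np.array([np.cos(yw),np.sin(yw),0])
for t in (55,58,60,62,65,68,70):
    a=np.radians(t)
    for roll in(0,np.pi):
        r=[]
        for d in (-.02,0,.03,.06,.09,.11,.13,.15):
            g=np.array([.530,.056,.114])+u*(.015-d)
            tcp=g+.019*(np.cos(a)*u-[0,0,np.sin(a)])
            k=inverse_kinematics(tcp,[roll,a,yw]); r.append('-' if k is None else f'{k[3]:.1f},{k[4]:.2f},{k[5]:.1f}')
        pl=[]
        for yt,sg in ((-.245,1),):
            g=np.array([.437,.358,.036])-np.array([np.cos(yt),np.sin(yt),0])*.065
            tcp=g+.019*np.array([np.cos(a)*np.cos(yt),np.cos(a)*np.sin(yt),-np.sin(a)])
            k=inverse_kinematics(tcp,[roll,a,yt]); pl.append(None if k is None else np.round(k,2))
        pu=[]
        for d in (.03,0,-.04):
            k=inverse_kinematics(np.array([.483,.052,.018])-u*d,[roll,a,yw]); pu.append(k is not None)
        print(t,roll>1,r,pl,pu)
E
```

```text
55 False ['0.4,0.42,-2.2', '0.4,0.43,-2.2', '0.4,0.46,-2.2', '0.4,0.49,-2.2', '0.4,0.55,-2.3', '-', '-', '-'] [array([ 0.96,  0.24,  2.1 , -0.87,  0.77,  0.27])] [False, True, True]
55 True ['0.4,0.42,1.0', '0.4,0.43,1.0', '0.4,0.46,0.9', '0.4,0.49,0.9', '0.4,0.55,0.9', '-', '-', '-'] [None] [False, True, True]
58 False ['0.3,0.48,-2.1', '0.3,0.49,-2.1', '0.3,0.51,-2.1', '0.3,0.54,-2.2', '0.3,0.59,-2.2', '0.4,0.63,-2.2', '-', '-'] [array([ 0.93,  0.22,  2.09, -0.79,  0.76,  0.17])] [True, True, True]
58 True ['0.3,0.48,1.1', '0.3,0.49,1.0', '0.3,0.51,1.0', '0.3,0.54,1.0', '0.3,0.59,1.0', '0.4,0.63,0.9', '-', '-'] [None] [True, True, True]
60 False ['0.3,0.52,-2.0', '0.3,0.53,-2.0', '0.3,0.55,-2.1', '0.3,0.58,-2.1', '0.3,0.62,-2.1', '0.3,0.66,-2.2', '-', '-'] [array([ 0.91,  0.22,  2.09, -0.73,  0.75,  0.11])] [True, True, True]
60 True ['0.3,0.52,1.1', '0.3,0.53,1.1', '0.3,0.55,1.1', '0.3,0.58,1.0', '0.3,0.62,1.0', '0.3,0.66,1.0', '-', '-'] [None] [True, True, True]
62 False ['0.2,0.56,-2.0', '0.2,0.57,-2.0', '0.2,0.58,-2.0', '0.3,0.61,-2.1', '0.3,0.65,-2.1', '0.3,0.68,-2.1', '0.3,0.
[... 677 characters left out ...]
, '0.2,0.71,-2.0', '0.2,0.74,-2.0', '0.2,0.77,-2.0', '0.2,0.80,-2.0', '0.2,0.84,-2.1'] [array([ 0.83,  0.2 ,  2.06, -0.5 ,  0.76, -0.15])] [True, True, True]
68 True ['0.1,0.68,1.2', '0.1,0.69,1.2', '0.2,0.70,1.2', '0.2,0.71,1.2', '0.2,0.74,1.2', '0.2,0.77,1.1', '0.2,0.80,1.1', '0.2,0.84,1.1'] [None] [True, True, True]
70 False ['0.1,0.72,-1.9', '0.1,0.73,-1.9', '0.1,0.73,-1.9', '0.1,0.75,-1.9', '0.1,0.77,-2.0', '0.2,0.80,-2.0', '0.2,0.82,-2.0', '0.2,0.86,-2.0'] [array([ 0.81,  0.2 ,  2.05, -0.44,  0.77, -0.21])] [True, True, True]
70 True ['0.1,0.72,1.3', '0.1,0.73,1.3', '0.1,0.73,1.2', '0.1,0.75,1.2', '0.1,0.77,1.2', '0.2,0.80,1.2', '0.2,0.82,1.1', '0.2,0.86,1.1'] [None] [True, True, True]
```

```bash
python3 - <<'E'
from h import *
a=cv2.imread('pics/t0.png')[182:226,245:289]; b=cv2.imread('pics/s0.png')[212:256,252:296]
f=lambda i:cv2.resize(i,None,fx=9,fy=9,interpolation=cv2.INTER_CUBIC)
cv2.imwrite('pics/w.png',np.hstack([f(a),f(b)]))
E
```

```text
(no output)
```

View pics/w.png

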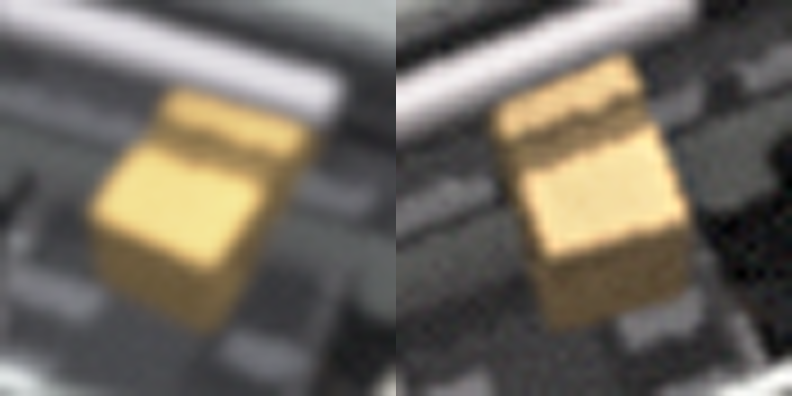

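The crop shows the butt's top corners at about (92,212) and (212,268) in the left panel, and (150,258) and (290,222) in the right. I'll fit the wedge pose from these corners.

```bash
python3 - <<'E'
from h import *
from scipy.optimize import least_squares
L={'top':((245,182),[(92,212),(212,268),(98,268),(205,330),(165,95),(315,125)]),
   'side':((252,212),[(150,258),(290,222),(160,328),(288,290),(100,110),(235,55)])}
def proj(n,P):
    c=get_calibration(n); M=np.linalg.inv(np.array(c['world_from_camera'])); 
    return cv2.projectPoints(np.array(P,float),cv2.Rodrigues(M[:3,:3])[0],M[:3,3],np.array(c['intrinsics'],float),np.array(c['dist_coeffs'],float))[0][:,0]
def res(p,names,full=False):
    out=[]
    for i,n in enumerate(names):
        c,s=np.cos(p[2]),np.sin(p[2]); sL,sR=p[3+2*i:5+2*i]
        loc=[(0,.021,.139),(0,-.021,.139),(0,.021,.085),(0,-.021,.085),(sL,.021,.139-.3*sL),(sR,-.021,.139-.3*sR)]
        W=[(p[0]+c*x-s*y,p[1]+s*x+c*y,z) for x,y,z in loc]
        o,px=L[n]; out.append(proj(n,W)-(np.array(px)/9.0-.5+.055+np.array(o)))
    return np.concatenate(out).ravel()
for names in(['top'],['side'],['top','side']):
    r=least_squares(res,[.53,.056,.1]+[.05,.05]*len(names),args=(names,)); print(names,np.round(r.x,4),'deg',np.degrees(r.x[2]),np.round(r.fun.reshape(-1,2),1).tolist())
# tray rim
E
```

```text
['top'] [ 0.5313  0.0596 -0.0263  0.0503  0.0671] deg -1.5077500110375028 [[-0.2, -0.9], [-0.5, -0.6], [-0.2, 0.9], [0.6, 0.4], [0.7, 0.5], [-0.4, -0.3]]
['side'] [0.5321 0.055  0.0069 0.0567 0.0648] deg 0.39770770782876164 [[0.1, -0.7], [0.4, -0.7], [-0.7, 0.5], [0.3, 0.9], [0.1, -0.0], [-0.3, 0.1]]
['top', 'side'] [ 0.5316  0.0571 -0.0095  0.0501  0.066   0.0567  0.0657] deg -0.5452524428121917 [[0.6, -0.5], [0.4, -0.4], [0.6, 1.3], [1.4, 0.6], [1.1, 0.8], [-0.0, -0.0], [-0.7, -0.5], [-0.3, -0.2], [-1.4, 0.8], [-0.3, 1.3], [-0.3, 0.1], [-0.7, 0.3]]
```

```bash
cat >> h.py <<'E'
def ax(t,y): return np.array([np.cos(t)*np.cos(y),np.cos(t)*np.sin(y),-np.sin(t)])
T=np.radians(58); YW=-0.01; UW=np.array([np.cos(YW),np.sin(YW),0])
G0=np.array([.5316,.057,.113])+.012*UW          # grasp point
TCP0=G0+.024*ax(T,YW)
YT=-.245; UT=np.array([np.cos(YT),np.sin(YT),0]); BC=np.array([.435,.356,0])
GP=BC+UT*(-.080+.012+.008)+[0,0,.006+.028+.002]  # grasp point at place
TCPP=GP+.024*ax(T,YT)
def st(l=''):
    o=observe(); print(l,round(o['time_s'],2),np.round(o['eef_pos'],4),np.round(o['ft_force'],1),round(o['opening'],4),flush=True)
E
python3 - <<'E'
from h import *
ok=lambda p,r:(lambda k:None if k is None else np.round(k,2).tolist())(inverse_kinematics(p,r))
print(ok(TCP0,[0,T,YW]),ok(TCP0-.11*UW,[0,T,YW]))
print(ok(TCP0-.14*UW+[0,0,.02],[0,T+.14,YW]),ok(TCP0-.14*UW+[0,0,.1],[0,T+.14,YW]))
print(ok(TCPP,[0,T,YT]),ok(TCPP+[0,0,.12],[0,T,YT]),ok(TCPP+[0,0,.12],[np.pi,T,YT]))
p=TCP0-.12*ax(T,YW); print(ok(p,[0,T,YW]))
gripper_to(.062); movep(p,[0,T,YW]); st('pre')
print(move_l(TCP0-.03*ax(T,YW),feed=.15,max_force=8)); print(move_l(TCP0,feed=.05,max_force=6)); st('in')
a=snap('side','s1')[0][190:275,230:330]; b=snap('top','t1')[0][165:250,220:320]
cv2.imwrite('pics/g1.png',np.hstack([cv2.resize(i,(400,340),interpolation=cv2.INTER_CUBIC) for i in(a,b)])[:,:,::-1])
E
```

```text
[-0.05, -0.13, 2.28, 0.05, 0.43, -1.66] [-0.07, -0.51, 2.55, 0.06, 0.54, -1.68]
[-0.07, -0.56, 2.49, 0.03, 0.79, -1.65] [-0.07, -0.68, 2.4, 0.03, 1.0, -1.64]
[0.91, 0.23, 2.09, -0.8, 0.74, 0.17] [0.91, -0.0, 2.06, -0.64, 0.94, -0.06] None
[-0.06, -0.52, 2.35, 0.04, 0.75, -1.64]
pre 2.79 [0.4929 0.0578 0.1947] [-0.1 -0.2 -0.1] 0.062
False
False
in 4.29 [0.5563 0.0568 0.0926] [ 0.2 -1.1 -0.4] 0.0623
```

View pics/g1.png

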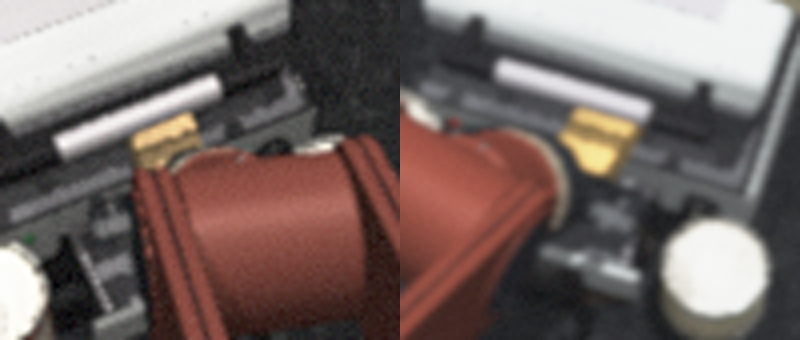

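The arm hides the fingers in both views. The wedge and handle at (170,135) left and (600,125) right are undisturbed, and there was no contact. I'll close gently and check the side force.

```bash
python3 - <<'E'
from h import *
gripper_to(.03,20); hold(.1); st('soft')
f=observe()['ft_force']
E
```

```text
soft 4.79 [0.5564 0.0569 0.093 ] [-6.   0.7  5.6] 0.0419
```

```bash
python3 - <<'E'
from h import *
gripper_to(.03,70); hold(.1); st('firm')
for i in range(1,5):
    move_l(TCP0-.011*i*UW,feed=.03,max_force=45); hold(.3); st(i)
a=snap('side','s2')[0][190:275,230:330]; b=snap('top','t2')[0][165:250,220:320]
cv2.imwrite('pics/g2.png',np.hstack([cv2.resize(i,(400,340),interpolation=cv2.INTER_CUBIC) for i in(a,b)])[:,:,::-1])
E
```

```text
firm 5.11 [0.5564 0.0569 0.0932] [-8.5  0.5  7.7] 0.0413
1 5.92 [0.5456 0.0567 0.0931] [-3.8 -1.5  6.9] 0.0414
2 6.74 [0.5346 0.0569 0.0931] [-3.  -1.8  6.8] 0.0415
3 7.56 [0.5235 0.0571 0.093 ] [-1.5 -0.6  6.1] 0.0412
4 8.38 [0.5125 0.0572 0.0928] [-1.6 -0.7  6.5] 0.0411
```

View pics/g2.png

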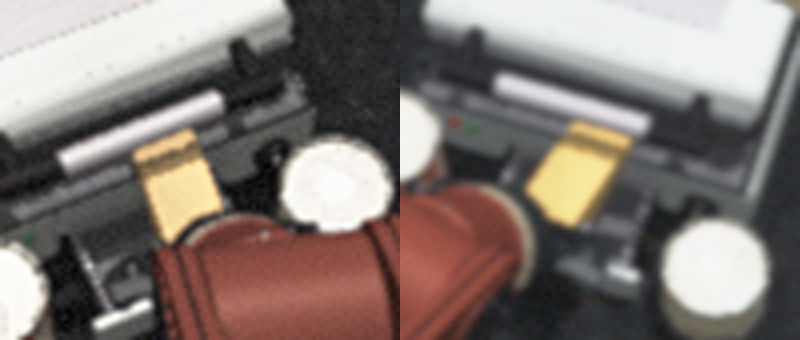

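The wedge follows the gripper: it is now drawn well out at (175,190) left and (580,180) right, and the handle has come down evenly. I'll carry on.

```bash
python3 - <<'E'
from h import *
for d in (.054,.062,.070,.077,.083,.088,.093,.100,.108):
    move_l(TCP0-d*UW,feed=.03,max_force=45); hold(.3); st(d)
a=snap('side','s3')[0][190:275,230:330]; b=snap('top','t3')[0][165:250,220:320]
cv2.imwrite('pics/g3.png',np.hstack([cv2.resize(i,(400,340),interpolation=cv2.INTER_CUBIC) for i in(a,b)])[:,:,::-1])
E
```

```text
0.054 9.26 [0.5024 0.0573 0.0927] [-1.4 -0.5  5.8] 0.0416
0.062 9.97 [0.4942 0.0574 0.0926] [-1.6  0.   6.2] 0.0417
0.07 10.69 [0.4862 0.0575 0.0925] [-2.2 -0.6  6.3] 0.0414
0.077 11.38 [0.4791 0.0575 0.0924] [-2.5 -0.3  5.3] 0.0413
0.083 12.03 [0.473  0.0576 0.0924] [-1.9 -1.   5. ] 0.0415
0.088 12.64 [0.4676 0.0577 0.0921] [-5.5 -0.5  7.7] 0.0412
0.093 13.26 [0.4628 0.0578 0.0922] [-3.1 -0.8  5. ] 0.0413
0.1 13.94 [0.4561 0.0578 0.0924] [-2.4  0.5  3.6] 0.0415
0.108 14.66 [0.4482 0.0579 0.0925] [-0.9  0.1  2.6] 0.0412
```

View pics/g3.png

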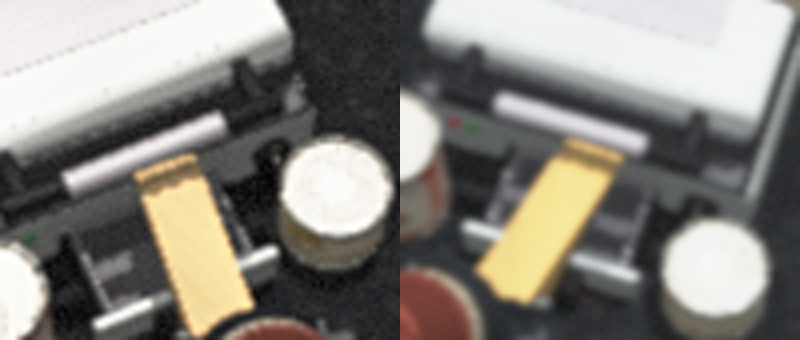

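The wedge is almost fully out (left panel from (170,175) to (220,320)), with its tip at the base's edge and the handle low. Next I'll check the lid, then clear the wedge and carry it across.

```bash
python3 - <<'E'
from h import *
for f in('0','3'):
    for n in('top','side'):
        P=cloud(n,n[0]+f).reshape(-1,3); c=np.load(f'pics/{n[0]+f}.npz')['im'].reshape(-1,3); x,y,z=P.T
        m=(z>.1)&(z<.19)&(y>.02)&(y<.125)&(abs(x-.575+.155*(y-.055))<.015)&(c.min(1)>130); print(f,n,'bar top z',np.percentile(z[m],[50,90]),np.median(x[m]),m.sum())
for d,dz,dt in((.12,0,0),(.125,.004,0),(.115,.006,.0),(.12,.004,.05),(.14,.02,.14),(.15,.1,.14)):
    print(d,dz,dt,inverse_kinematics(TCP0-d*UW+[0,0,dz],[0,T+dt,YW]) is not None)
E
```

```text
0 top bar top z [0.17192459 0.17572749] 0.5750092753526501 204
0 side bar top z [0.17076627 0.1737235 ] 0.577544881419033 264
3 top bar top z [0.13673051 0.14143354] 0.56680207341176 187
3 side bar top z [0.13539186 0.13849641] 0.5691270818742827 207
0.12 0 0 True
0.125 0.004 0 False
0.115 0.006 0.0 True
0.12 0.004 0.05 True
0.14 0.02 0.14 True
0.15 0.1 0.14 True
```

```bash
python3 - <<'E'
from h import *
move_l(TCP0-.12*UW,feed=.03); st('out')
move_l(TCP0-.14*UW+[0,0,.018],feed=.06,rotation=[0,T+.14,YW])
move_l(TCP0-.15*UW+[0,0,.08],feed=.12,rotation=[0,T+.14,YW]); st('up')
q=observe()['q']
for p in ([.42,.10],[.40,.22]):pass
W=TCPP+[0,0,.16]
try: move_l(W,feed=.15,rotation=[0,T,YT]); print('line')
except Unreachable as e: print('unreach',e)
st('over')
E
```

```text
out 15.31 [0.4365 0.0579 0.0929] [-0.3  0.5 -1.2] 0.0415
up 16.58 [0.4058 0.0583 0.1716] [ 0.3  0.1 -1.6] 0.0418
line
over 18.8 [0.3892 0.367  0.1757] [ 0.2 -0.7 -0.6] 0.0414
```

```bash
python3 - <<'E'
from h import *
move_l(TCPP+[0,0,.035],feed=.12); hold(.1)
print(move_l(TCPP-[0,0,.006],feed=.02,max_force=2.5)); st('down')
a=snap('side','s4')[0][250:390,120:290]; b=snap('top','t4')[0][150:290,110:280]
cv2.imwrite('pics/g4.png',np.hstack([cv2.resize(i,(400,330),interpolation=cv2.INTER_CUBIC) for i in(a,b)])[:,:,::-1])
E
```

```text
True
down 21.7 [0.3892 0.3675 0.0143] [-1.3  0.1  3.7] 0.0412
```

View pics/g4.png

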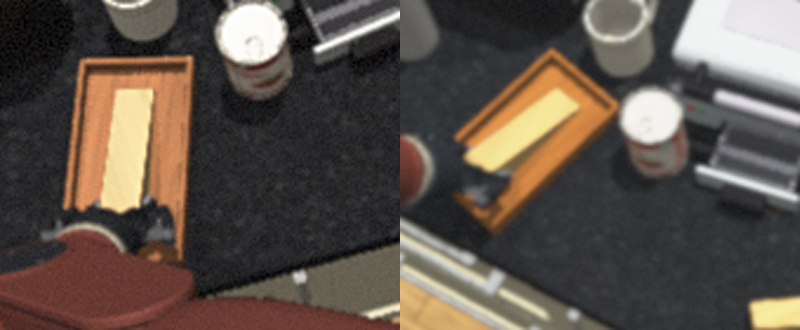

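The wedge lies flat in the bamboo tray (left panel (103–153, 90–210), clear of the walls), and contact came at the expected height. I'll release it and look at the drip tray.

```bash
python3 - <<'E'
from h import *
from scipy.optimize import least_squares
gripper_to(.058,30); hold(.2); st('open')
A=ax(T,YT); p=observe()['eef_pos']
move_l(p-.03*A,feed=.06); move_l(p-.10*A+[0,0,.08],feed=.15); st('up')
snap('side','s5'); snap('top','t5')
for n in('top','side'):
    f=n[0]+'5'; P=cloud(n,f).reshape(-1,3); im=np.load(f'pics/{f}.npz')['im']; c=im.reshape(-1,3); h=cv2.cvtColor(im,cv2.COLOR_RGB2HSV).reshape(-1,3); x,y,z=P.T
    m=(z>.028)&(z<.05)&(y>-.02)&(y<.14)&(abs(x-.507+.155*(y-.055))<.012)&(c.min(1)>90)
    q=P[m]; g=least_squares(lambda p:q[:,0]-p[0]-p[1]*(q[:,1]-.055),[.5,0],loss='soft_l1',f_scale=.002).x
    print(n,'plate x',g[0],'yaw',-np.degrees(np.arctan(g[1])),'y ends',np.percentile(q[:,1],[1,99]))
    m=(z>.0)&(z<.05)&(y>.02)&(y<.09)&(x>.46)&(x<.505)&(c.max(1)<70)&(z>.02); print('pull',m.sum(),np.percentile(x[m],[3,50]),np.percentile(y[m],[3,97]))
    m=(h[:,0]>10)&(h[:,0]<35)&(h[:,1]>90)&(z>.012)&(z<.07)&(y<.1)&(y>-.2)&(x>.3)&(x<.5); print('small wedge',m.sum(),np.percentile(P[m],[2,98],axis=0) if m.any() else '')
    m=(h[:,0]>16)&(h[:,0]<35)&(h[:,1]>70)&(h[:,2]>140)&(z>.012)&(z<.09)&(y>.28)&(y<.45)&(x>.3)&(x<.56); print('wedge in tray',m.sum(),cv2.minAreaRect(P[m][:,:2].astype(np.float32)*1000))
yw=np.radians(9)
for r in(0,np.pi):
  for dd in (-.03,0,.066): print(r,dd,inverse_kinematics(np.array([.471,.0545,.02])+dd*np.array([np.cos(yw),np.sin(yw),0]),[r,np.radians(62),yw]))
E
```

```text
open 22.31 [0.3883 0.3664 0.0131] [ 1.   0.  -0.4] 0.058
up 24.07 [0.3366 0.3786 0.1767] [-0.1 -0.3  0.3] 0.0581
top plate x 0.5074766099487532 yaw 9.331430903514669 y ends [-0.00099375  0.12757514]
pull 173 [0.47552627 0.48594428] [0.03216073 0.08666369]
small wedge 355 [[ 0.34844521 -0.11347774  0.01257413]
 [ 0.42677331 -0.02099658  0.04215771]]
wedge in tray 665 ((440.0951843261719, 354.99505615234375), (50.77167892456055, 161.14923095703125), 80.2955322265625)
side plate x 0.5099479918459098 yaw 9.45169401188507 y ends [-0.00429268  0.12531416]
pull 213 [0.47785133 0.48867492] [0.03098826 0.08640944]
small wedge 149 [[ 0.35049391 -0.10136014  0.01252255]
 [ 0.43273207 -0.01939995  0.04343846]]
wedge in tray 865 ((440.2437438964844, 353.78497314453125), (42.99704360961914, 157.11692810058594), 77.61094665527344)
0 -0.03 [-0.18874951 -0.26507884  2.53741245  0.38797957  0.43416206 -2.2338693 ]
0 0 [-0.1555545  -0.16507011  2.46051523  0.37672857  0.4033496  -2.19778718]
0 0.066 [-0.10113548  0.01466438  2.29568858  0.33319833  0.37528366 -2.11142802]
3.141592653589793 -0.03 [-0.18874951 -0.26507884  2.53741245  0.38797957  0.43416206  0.90772335]
3.141592653589793 0 [-0.1555545  -0.16507011  2.46051523  0.37672857  0.4033496   0.94380548]
3.141592653589793 0.066 [-0.10113548  0.01466438  2.29568858  0.33319833  0.37528366  1.03016464]
```

```bash
python3 - <<'E'
from h import *
yw=np.radians(9.2); u=np.array([np.cos(yw),np.sin(yw),0]); R=[np.pi,np.radians(62),yw]
F=np.array([.479,.057,.02])-.010*u
gripper_to(0.0,30)
movep(F-.025*u+[0,0,.16],R); st('pre')
move_l(F-.025*u,feed=.12,max_force=8); st('low')
print(move_l(F-.025*u+.045*u,feed=.06,max_force=18)); st('a')
print(move_l(F+.075*u,feed=.04,max_force=22)); st('b')
print('travel',(observe()['eef_pos']-F)@u)
E
```

```text
pre 26.07 [0.4444 0.0518 0.18  ] [ 0.8 -0.1  0.1] 0.0002
low 27.56 [0.445  0.0514 0.0206] [-0.1 -0.9  0.5] -0.0001
False
a 28.46 [0.4888 0.0586 0.02  ] [-0.8 -0.1 -0.3] 0.0001
True
b 29.63 [0.5375 0.0672 0.0184] [-0.4  0.3  0. ] -0.0
travel 0.06937731215150869
```

```bash
python3 - <<'E'
from h import *
yw=np.radians(9.2); u=np.array([np.cos(yw),np.sin(yw),0])
p=observe()['eef_pos']; print(move_l(p+.012*u,feed=.03,max_force=20)); st('again')
move_l(p-.04*u,feed=.1); move_l(p-.06*u+[0,0,.12],feed=.15); move_l([.36,.20,.25],feed=.2); st('clear'); 
a=snap('side','s6')[0][190:275,230:330]; b=snap('top','t6')[0][165:250,220:320]
cv2.imwrite('pics/g6.png',np.hstack([cv2.resize(i,(400,340),interpolation=cv2.INTER_CUBIC) for i in(a,b)])[:,:,::-1])
from scipy.optimize import least_squares
for n in('top','side'):
    f=n[0]+'6'; P=cloud(n,f).reshape(-1,3); c=np.load(f'pics/{f}.npz')['im'].reshape(-1,3); x,y,z=P.T
    m=(z>.028)&(z<.046)&(y>-.0)&(y<.15)&(abs(x-.571+.16*(y-.055))<.02)&(c.min(1)>100)
    q=P[m]; g=least_squares(lambda p:q[:,0]-p[0]-p[1]*(q[:,1]-.055),[.56,-.16],loss='soft_l1',f_scale=.002).x
    print(n,'plate x',g[0],'yaw',-np.degrees(np.arctan(g[1])),m.sum(),np.percentile(q[:,1],[1,99]))
    m=(z>.1)&(z<.19)&(y>.02)&(y<.125)&(abs(x-.57+.155*(y-.055))<.015)&(c.min(1)>130); print('bar z',np.percentile(z[m],[50,90]))
E
```

```text
True
again 29.88 [0.5374 0.0678 0.0166] [ 0.6  0.8 -0.3] 0.0002
clear 32.62 [0.3598 0.1996 0.249 ] [ 0.6 -0.4 -0.8] 0.0004
top plate x 0.5760323556957647 yaw 9.081838254453213 75 [0.01151628 0.13631787]
bar z [0.13642484 0.1404368 ]
side plate x 0.5772238644933247 yaw 9.267325563284048 59 [0.00926178 0.13366972]
bar z [0.13596503 0.1388186 ]
```

View pics/g6.png

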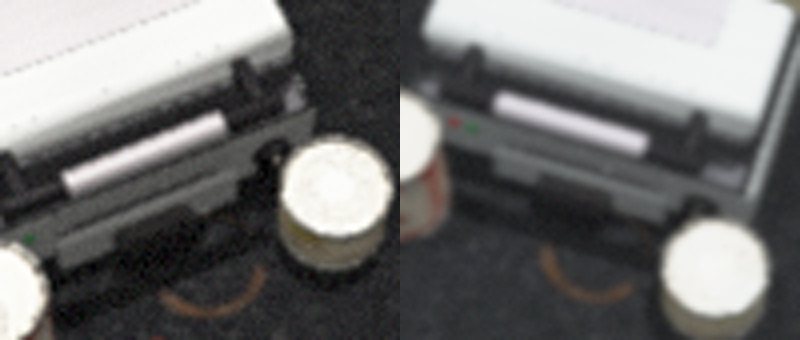

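The drip tray's front plate is against the base along its whole width (left panel (60,250)–(250,185)) and the handle is down. One last overall look.

View pics/s6.png

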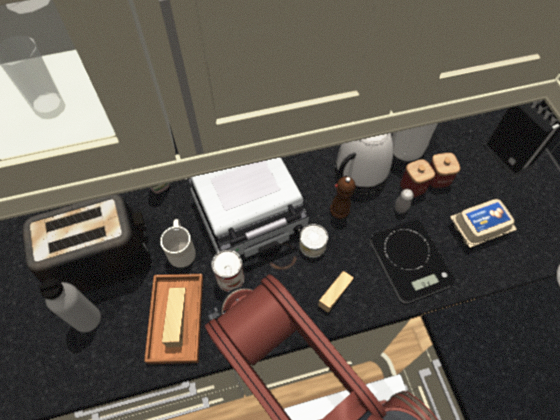

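The wedge is inside the bamboo tray (175,315). The press is shut and the drip tray is in. The tins, mug, mill, scales and small wedge are where they started.

```bash
python3 -c "
from h import *
st('end'); print(job_done())"
```

```text
end 32.72 [0.36   0.1993 0.2491] [ 0.2 -0.1 -0.1] -0.0001
the job is handed in; nothing more can be done
None
```

The job is handed in at 32.7 s of the 58 s allowed, with the wedge out, the lid shut and the drip tray home.

- **Wedge and lid:** I gripped the butt with the tool tilted and drew the wedge straight back in 13 short tugs, pausing after each, then took the thin tip clear. The handle came down 35 mm, which matches the lid being shut. I only looked between tugs, so I did not measure how fast the lid fell at the very end.
- **Bamboo tray:** The wedge was set down on contact at 2.5 N, then released. The last camera check shows it lying flat, well inside the walls.
- **Drip tray:** I pushed it 68 mm over the catch strip until it stopped hard. A second push moved it no further. The plate is parallel to the press front within about half a degree, and about 5 mm ahead of the base face, as expected for a flush plate.
- **Other objects:** The tins, mug, mill, scales and small wedge look unmoved in the final picture.

Two readings disagreed. The wedge turned out to sit about 9° off the press's own axis, so I pulled along the wedge's axis. Its angle differed by about 2° between the two cameras, so I used the combined fit.

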